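# Refit a gearbox inspection cover

### The job

Put the scraper that was left lying across the open gearbox into the tool tray. Then lay the cover plate gently in its seat on the gearbox, glass upwards, and press its bare metal down until the whole plate sits level and fully home; never press on the sight glass. Leave the oil bottle, the V-block, the jar and the drill chuck where they stand.

Things in the scene. Friction and masses are not known exactly. Their poses are not given: they have to be found in the camera images.
- housing: Green gearbox housing fixed to the bench, 156 mm (x, with its 8 mm thick foot) by 98 mm (y), 58 mm high; origin at the centre of its underside. Its open top has a ledge for the cover, 50 mm above the bench, with lips 8 mm above the ledge along each short end and 20 mm long returns at the corners. The middle 78 mm of the long sides has no lip and is only 56 mm wide, so fingers fit beside the cover.
- seat (a point): Centre of the cover's seat, on the ledge plane, 50 mm above the bench; axes as the housing's (x along the long side). The pocket between the lips is 118 by 68 mm: 4 mm of play round the cover. When the cover is home, its origin is here and its top is flush with the lips. The brass gear seen inside is low and out of the way.
- pin_a (a joint): Stiff black push pin, 10 mm across, in the ledge at housing x +46, y +22 mm. Value: how far it is pushed down, m (0: 4 mm proud of the ledge, 0.004: level with it). About 4 N of friction, no spring: it stays where left. The cover's weight does not move the four pins: it rests up to 4 mm high on them until pressed down, e.g. on one metal end, then the other (about 10 N each).
- pin_b (a joint): The same at housing x +46, y -22 mm.
- pin_c (a joint): The same at housing x -46, y +22 mm.
- pin_d (a joint): The same at housing x -46, y -22 mm.
- cover: Loose aluminium cover plate, 110 mm (its x) by 60 mm (its y) by 8 mm thick, about 0.2 kg, lying flat on the bench at the start, glass up; origin at the centre of its underside, z up out of the glass side. Either way round fits. Can be held by its 60 mm width at mid-length.
- glass: Round amber sight glass fixed on the middle of the cover: 36 mm across, standing 5 mm above the plate's top; a flat dark ring 41 mm across lies round it on the plate. Origin at the centre of its underside. Fragile: do not press on it. About 34 mm of bare metal lies at each end of the plate, to either side of it along the cover's x.
- scraper: Loose hand scraper, 170 mm long along its x, lying flat across the housing's lips at the start, roughly along the housing's long side. Orange handle 95 mm long, 22 mm wide, 18 mm high (x -85 to +10 mm); thin steel blade, 30 mm wide and 2.5 mm thick, on to x +85 mm. Origin at the middle of the length, on the underside. About 0.1 kg.
- scraper_mid (a point): Middle of the scraper's length, 9 mm above its underside.
- scraper_grip (a point): Place to grip the scraper: across the handle (22 mm wide along the scraper's y), near its blade end and close to the centre of mass, 10 mm above the underside; axes as the scraper's.
- tray: Grey open tool tray fixed to the bench, 230 mm (its x) by 110 mm (its y) by 30 mm high, walls and floor 5 mm thick; origin at the centre of its underside.
- tray_in (a point): Centre of the tray's inner floor (220 by 100 mm inside), axes as the tray's.
- oil: Yellow oil bottle with red cap, 50 mm across, 120 mm tall, standing beyond the far end of the housing; origin at the centre of its base. Leave it alone.
- vblock: Dark steel V-block, 45 by 45 by 40 mm high, near the far end of the cover; origin at the centre of its base. Leave it alone.
- jar: Clear jar with a blue lid, 54 mm across, 70 mm tall, near the robot-side end of the cover; origin at the centre of its base. Leave it alone.
- chuck: Steel drill chuck standing nose up near the robot-side end of the housing: 40 mm across, tapering at the top, 45 mm tall; origin at the centre of its base. Leave it alone.

How it is judged:
By the outcome, as a careful person would: the job done as asked, in the order asked, and still so for the second after the job is handed in, with the robot touching nothing.
It also fails if it takes over 72 s, if anything falls off the work surface, if the arm or the gripper's body presses on something with over 40 N, if the wrist force passes 120 N, or if a joint passes its speed limit or range.

### The arm

A 6-joint arm with a two-finger parallel gripper is mounted at the origin on the work surface. World frame = base frame: x ahead of the robot, y to its left, z up, the work surface at z = 0. Lengths are in m, angles in degrees, forces in N, time in s.
With the tool pointing down it reaches from about 0.25 to 0.725 m from the base axis. Payload 9.7 kg.
Tool frame: the origin (TCP) lies at the very end of the fingers, on their centre line; the grasp point (between the pads) lies 19 mm behind it (bot.pinch_z is the distance from the TCP to the grasp point, in m); x points along the fingers, z is the direction in which the jaws open and shut, and the axes are right-handed (so a half turn about x gives the same grasp; the last joint's range is limited). The gripper opens to 85 mm and grips with 20 to 120 N. Pads are 22 mm wide; open, the fingers measure 114 mm over their backs; the gripper's body (76 mm by 85 mm) begins 54 mm behind the grasp point. The pads swing forward as they close: fully open they stand 13 mm farther back than shut.
Start: joints at [77.12, 4.979, 10.078, 95.1, 0, 90], TCP at [0.123, 0.536, 0.231] pointing down, gripper open.
Joint ranges: [-179.16, 179.16], [-48.56, 103.87], [-65.8, 70.77], [-126.05, 130.52], [-82.76, 87.17], [-180, 180]. Speed limits (degrees/s): [127.2, 127.2, 147.25, 180, 180, 180].

### API

Orientations are given as [roll, pitch, yaw] about the fixed x, y, z axes, in that order (R = Rz(yaw) Ry(pitch) Rx(roll)).
In Python, from workcell import bot gives the robot as it stands.
- The arm moves only by the tool play_rows, never from a script. Its argument "rows" is a list of rows, each a list of 3 entries, a list of its own where there are three numbers: the shift along the tool's x, y, z in cm, then the turn about the tool's x in degrees, then the finger opening in cm, from 0 to 8.54. A call has 1 to 12 rows; each row is the pose to reach, as a shift and turn from the pose commanded when the call began, along the tool's axes at that moment; what a row does not reach only later rows make up. A row lasts 1/12 s, in which the tool goes at most 41.7 mm and 7.16 degrees, less where a joint would pass 70% of its speed; a pose out of reach is approached as far as the arm can. A call with a gripper value outside its range is refused whole. The fingers move at their own pace and stop on an object; "squeeze" is the grip in N (left out, the last holds). Time passes only in rows, so rows that repeat a pose let the fingers close. It gives the time, the measured TCP pose, the force and the opening at its end, in the units of the state.
- bot.get_obs(): the state, without advancing time (a new reading comes with each control period).
- bot.camera(name): name is "scene" or "top" or "wrist"; returns (picture, depth): 384x512x3 uint8, blue, green, red; 384x512 float32, m along the optical axis (not along the pixel's ray), 0 where there is no reading.
- bot.camera_model(name): a dict with "fx", "fy", "cx", "cy" (pixels), "origin" and "attitude" of the camera in the world; the wrist camera has in their place "mount" (4x4, takes a point from camera to tool coordinates, whose origin is the TCP and whose axes are the tool frame's). Camera axes: x right, y down, z forward; pixel columns grow to the right and rows downward; lengths in m; the calibration is good to about 2 mm. A picture is of the moment at which its call begins: read the wrist's pose just before it. camera_model takes no time and is no camera call.
- bot.job_done(): hands the job in, once; it reports no verdict.
The state is a dict: "time": time; "q": joint angles; "qd": joint speeds; "joint_efforts": joint torques, N m; "ee_pos": TCP position; "tcp_rot": TCP orientation; "wrist_force": force on the tool from outside, world axes, zero at the start; "torque": the same for the moment, N m; "opening": finger opening in m.
Only numpy, scipy, OpenCV 4.12 (cv2) and the standard library are available. Lean on these libraries where they do the work, as an engineer would, in place of code of your own. Each camera call takes 0.05 s, during which the arm holds its last target.

## Working session

There is one attempt and no reset: what is moved stays moved. The work goes in short steps, Python scripts to look and compute and a tool call to move; the robot and the scene stay as the last step left them, time stands still between calls to the robot, and variables do not carry over. Pictures are saved under pics/ and viewed, and the job is handed in when it is done.

Besides the shell and the picture viewer there is one more tool, called by a JSON object that holds its "method" and its "body". play_rows: Moves the arm, as the interface text tells. Its arguments: {"type":"object","properties":{"rows":{"type":"array"},"squeeze":{"type":"number"}},"required":["rows"]}

```bash
mkdir -p pics; ls; python3 - <<'E'
from workcell import bot
import cv2,numpy as np
o=bot.get_obs();print(o['time'],o['ee_pos'],o['tcp_rot'],o['opening'],bot.pinch_z)
for n in ['top','scene']:
    p,d=bot.camera(n);cv2.imwrite(f'pics/{n}0.png',p);np.save(f'{n}0.npy',d);print(bot.camera_model(n))
print(bot.camera_model('wrist'))
E
```

```text
pics
0.0 [0.12254668 0.53594617 0.23058537] [ 179.61856087   89.92574046 -103.26275644] 0.08549618794895159 0.0187
{'fx': 462.3011526356166, 'fy': 462.3011526356166, 'cx': 258.57886189364433, 'cy': 190.58976922159442, 'origin': array([0.3293617 , 0.0034027 , 1.55982443]), 'attitude': array([-172.09931466,   -0.84620627,  -90.74644411])}
{'fx': 410.1641056565286, 'fy': 410.1641056565286, 'cx': 258.0470281018842, 'cy': 190.5776455929478, 'origin': array([ 1.12157069, -0.67460156,  0.698671  ]), 'attitude': array([-124.5084001 ,    0.92565785,   41.84572427])}
{'fx': 312.0133213628458, 'fy': 312.0133213628458, 'cx': 256.857664168029, 'cy': 194.01685609760736, 'mount': array([[ 5.40275347e-04, -2.97489454e-01,  9.54724951e-01,
        -1.42158048e-01],
       [-1.20007279e-03, -9.54724596e-01, -2.97488664e-01,
         7.61761345e-02],
       [ 9.99999134e-01, -9.85013645e-04, -8.72823161e-04,
         5.45862630e-04],
       [ 0.00000000e+00,  0.00000000e+00,  0.00000000e+00,
         1.00000000e+00]])}
```

View pics/top0.png

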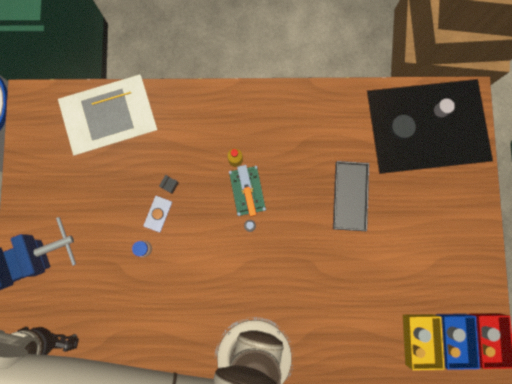

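View pics/scene0.png

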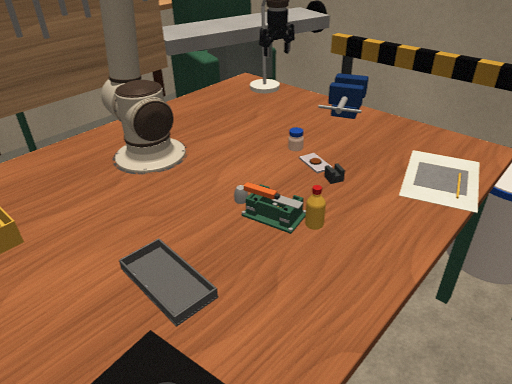

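```bash
cat > h.py <<'E'
import numpy as np,cv2
from scipy.spatial.transform import Rotation as Ro
from workcell import bot
def cam(n,o=None):
    m=bot.camera_model(n)
    if n=='wrist':
        T=np.eye(4);T[:3,:3]=Ro.from_euler('xyz',o['tcp_rot'],degrees=True).as_matrix();T[:3,3]=o['ee_pos']
        T=T@m['mount']
    else:
        T=np.eye(4);T[:3,:3]=Ro.from_euler('xyz',m['attitude'],degrees=True).as_matrix();T[:3,3]=m['origin']
    return m,T
def ray(m,T,uv,z):
    uv=np.atleast_2d(uv).astype(float)
    d=np.c_[(uv[:,0]-m['cx'])/m['fx'],(uv[:,1]-m['cy'])/m['fy'],np.ones(len(uv))]@T[:3,:3].T
    o=T[:3,3];return o+d*((z-o[2])/d[:,2])[:,None]
def cloud(m,T,dep):
    v,u=np.indices(dep.shape)
    p=np.stack([(u-m['cx'])/m['fx']*dep,(v-m['cy'])/m['fy']*dep,dep],-1)
    return p@T[:3,:3].T+T[:3,3]
def proj(m,T,P):
    c=(np.atleast_2d(P)-T[:3,3])@T[:3,:3]
    return np.c_[c[:,0]/c[:,2]*m['fx']+m['cx'],c[:,1]/c[:,2]*m['fy']+m['cy']]
def snap(n,name):
    o=bot.get_obs();p,d=bot.camera(n);cv2.imwrite(f'pics/{name}.png',p);np.savez(f'{name}.npz',p=p,d=d,pos=o['ee_pos'],rot=o['tcp_rot'])
    return o,p,d
def tool():
    o=bot.get_obs();return np.array(o['ee_pos']),Ro.from_euler('xyz',o['tcp_rot'],degrees=True).as_matrix()
E
python3 - <<'E'
from h import *
p=cv2.imread('pics/top0.png');d=np.load('top0.npy');m,T=cam('top')
c=p[145:265,120:380];cv2.imwrite('pics/topc.png',cv2.resize(c,None,fx=3,fy=3,interpolation=cv2.INTER_CUBIC))
for n,uv,z in [('cover',(158,213),.008),('housing',(247,190),.05),('tray',(351,196),.03),('oil',(235,154),.12),('jar',(140,249),.07),('vb',(169,184),.04),('chuck',(250,226),.045),('hand',(250,201),.07)]:
    print(n,ray(m,T,uv,z).round(3), cloud(m,T,d)[uv[1],uv[0]].round(3))
E
```

```text
cover [[0.472 0.316 0.008]] [0.472 0.316 0.011]
housing [[0.541 0.017 0.05 ]] [0.538 0.016 0.072]
tray [[ 0.52  -0.331  0.03 ]] [ 0.523 -0.336  0.007]
oil [[0.647 0.053 0.12 ]] [0.647 0.053 0.121]
jar [[0.352 0.359 0.07 ]] [0.352 0.359 0.07 ]
vb [[0.565 0.275 0.04 ]] [0.568 0.278 0.023]
chuck [[0.423 0.008 0.045]] [0.422 0.008 0.049]
hand [[0.502 0.007 0.07 ]] [0.502 0.007 0.072]
```

View pics/topc.png

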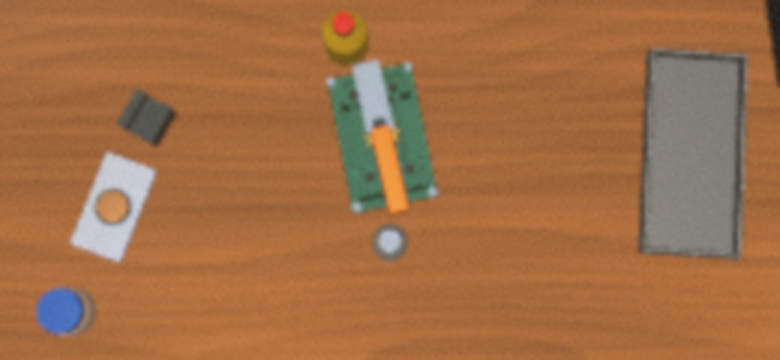

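```bash
cat > m0.py <<'E'
from h import *
p=cv2.imread('pics/top0.png');m,T=cam('top')
hsv=cv2.cvtColor(p,cv2.COLOR_BGR2HSV)
roi=np.zeros(p.shape[:2],np.uint8);roi[145:265,120:380]=1
H,S,V=[hsv[...,i].astype(int) for i in range(3)]
x=np.indices(H.shape)[1]
def rep(n,mask,z):
    mask=(mask*roi).astype(np.uint8)
    cs,_=cv2.findContours(mask,0,2);c=max(cs,key=cv2.contourArea)
    P=ray(m,T,c[:,0,:],z)[:,:2]
    r=cv2.minAreaRect((P*1000).astype(np.float32));b=cv2.boxPoints(r)
    e=b[1]-b[0];f=b[2]-b[1]
    if np.hypot(*e)<np.hypot(*f):e=f
    print(n,np.round(r[0],1),np.round(r[1],1),'yaw',round(np.degrees(np.arctan2(e[1],e[0]))%180,1))
rep('housing',(H>60)&(H<95)&(S>60)&(x>210)&(x<290),.05)
rep('handle',(H>8)&(H<18)&(S>190)&(V>220)&(x>225)&(x<280),.075)
rep('cover',(V>150)&(S<60)&(x<180)&(x>140),.008)
rep('tray',(S<60)&(x>320),.02)
pos,R=tool();print(R.round(3))
E
python3 m0.py
```

```text
housing [533.7  46. ] [145.   29.9] yaw 11.9
handle [460.8  -7.1] [4.6 0. ] yaw 134.4
cover [470.2 318.3] [ 61.4 111.1] yaw 158.9
tray [ 523.4 -332.9] [111.  228.8] yaw 175.7
[[-0.    -0.975  0.223]
 [-0.001  0.223  0.975]
 [-1.    -0.    -0.001]]
```

{"method": "play_rows", "body": {"rows": [[[0,-24,-21.5],-12,8.5],[[0,-48.5,-43],-24,8.5],[[0,-48.5,-43],-24,8.5],[[0,-48.5,-43],-24,8.5],[[0,-48.5,-43],-24,8.5],[[0,-48.5,-43],-24,8.5],[[0,-48.5,-43],-24,8.5],[[0,-48.5,-43],-24,8.5],[[0,-48.5,-43],-24,8.5],[[0,-48.5,-43],-24,8.5],[[0,-48.5,-43],-24,8.5],[[0,-48.5,-43],-24,8.5]]}}

```text
time: 1.1
ee_pos: [0.4113, 0.1312, 0.2313]
tcp_rot: [-76.0, 90.0, 25.1]
wrist_force: [0.3, 1.2, -0.1]
opening: 0.0849
```

```bash
python3 - <<'E'
from h import *
pos,R=tool();print(pos,R.round(3))
d=np.array([.50,.01,.2])-pos;print(R.T@d*100, np.degrees(np.arctan2(R[1,2],R[0,2])))
E
```

```text
[0.41126196 0.13119317 0.23128222] [[ 0.    -0.981 -0.193]
 [ 0.    -0.193  0.981]
 [-1.    -0.     0.   ]]
[  3.12899608  -6.36945985 -13.60321229] 101.1180750558256
```

{"method": "play_rows", "body": {"rows": [[[1,-2,-4.5],0,8.5],[[2,-4,-9],0,8.5],[[3,-6.4,-13.6],0,8.5],[[3,-6.4,-13.6],0,8.5],[[3,-6.4,-13.6],0,8.5],[[3,-6.4,-13.6],0,8.5],[[3,-6.4,-13.6],0,8.5]]}}

```text
time: 1.68
ee_pos: [0.4993, 0.0123, 0.2011]
tcp_rot: [67.2, 90.0, 168.3]
wrist_force: [-0.1, 0.6, -0.6]
opening: 0.0852
```

```bash
python3 - <<'E'
from h import *
o,p,d=snap('wrist','w1');print(o['ee_pos'],o['tcp_rot'],o['qd'])
E
```

```text
[0.49930839 0.01229016 0.20114208] [ 67.16062176  89.95142765 168.25539857] [ 1.33640536 -1.16371007  0.00271174  0.06591576 -0.01805552 -0.07723513]
```

View pics/w1.png

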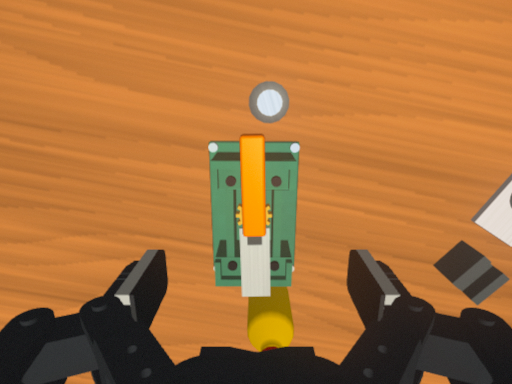

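```bash
cat > m1.py <<'E'
from h import *
import sys
f=np.load('w1.npz');p,d=f['p'],f['d'];m,T=cam('wrist',dict(ee_pos=f['pos'],tcp_rot=f['rot']))
hsv=cv2.cvtColor(p,cv2.COLOR_BGR2HSV);H,S,V=[hsv[...,i].astype(int) for i in range(3)]
C=cloud(m,T,d)
def rep(n,mask,z):
    cs,_=cv2.findContours(mask.astype(np.uint8),0,2);c=max(cs,key=cv2.contourArea)
    P=ray(m,T,c[:,0,:],z)[:,:2]
    r=cv2.minAreaRect((P*1000).astype(np.float32));b=cv2.boxPoints(r)
    e=b[1]-b[0];f=b[2]-b[1]
    if np.hypot(*e)<np.hypot(*f):e=f
    print(n,np.round(r[0],1),np.round(r[1],1),'yaw',round((np.degrees(np.arctan2(e[1],e[0]))+90)%180-90,2),'px',np.round(c[:,0].mean(0)))
rr,cc=np.indices(H.shape)
box=(rr>120)&(rr<300)&(cc>200)&(cc<310)
hm=box&(H>8)&(H<18)&(S>230)&(V>240)&(C[...,2]>.068)
print('hz',np.median(C[hm][:,2]),hm.sum())
rep('handle',hm,np.median(C[hm][:,2]))
bm=box&(S<40)&(V>140)&(rr>238)&(cc>225)&(cc<285)
print('bz',np.median(C[bm][:,2]));rep('blade',bm,np.median(C[bm][:,2]))
g=box&(H>60)&(H<95)&(S>60)&(C[...,2]>.045)&(C[...,2]<.063)
print('gz',np.percentile(C[g][:,2],[5,50,95]));
hd=box&(C[...,2]>.054)&(C[...,2]<.0625)&~hm
rep('lips',g|((S<40)&(V>140)&box),.058)
fm=(rr>120)&(rr<300)&(cc>200)&(cc<310)&(H>60)&(H<95)&(S>60)
for u,v in [(213,148),(295,147)]: print('ball',ray(m,T,(u,v),.058), C[v,u])
for u,v in [(231,181),(276,181),(232,265),(279,265)]: print('pin',ray(m,T,(u,v),.054), C[v,u])
print(ray(m,T,[(253,135),(253,236),(242,297),(270,297)],.072))
print('chuck',C[102,269])
cv2.imwrite('pics/w1c.png',cv2.resize(p[120:310,190:320],None,fx=4,fy=3.1,interpolation=cv2.INTER_CUBIC))
E
python3 m1.py
```

```text
hz 0.07520935929018743 266
handle [502.    9.9] [91.1 19.3] yaw 11.41 px [253. 207.]
bz 0.06029226515279501
blade [589.2  28.4] [65.2 30.5] yaw 11.74 px [255. 263.]
gz [0.0487921  0.05032869 0.05843684]
lips [552.   19.4] [144.6  81.8] yaw 11.03 px [258. 232.]
ball [[ 0.47615045 -0.03275486  0.058     ]] [ 0.48431592 -0.03769433  0.01262475]
ball [[0.46089075 0.04073832 0.058     ]] [0.46659037 0.04743877 0.01293621]
pin [[ 0.50491145 -0.0114893   0.054     ]] [ 0.50505637 -0.01150702  0.05347659]
pin [[0.49665503 0.03085217 0.054     ]] [0.49671846 0.0308809  0.05374458]
pin [[0.5941899 0.0047004 0.054    ]] [0.59420295 0.00470089 0.05397771]
pin [[0.58478332 0.05289846 0.054     ]] [0.58747297 0.05381622 0.0491353 ]
[[0.45596929 0.00085843 0.072     ]
 [0.54921241 0.01867266 0.072     ]
 [0.61777878 0.02040966 0.072     ]
 [0.61233511 0.04829192 0.072     ]]
chuck [0.42685232 0.00986769 0.04581609]
```

View pics/w1c.png

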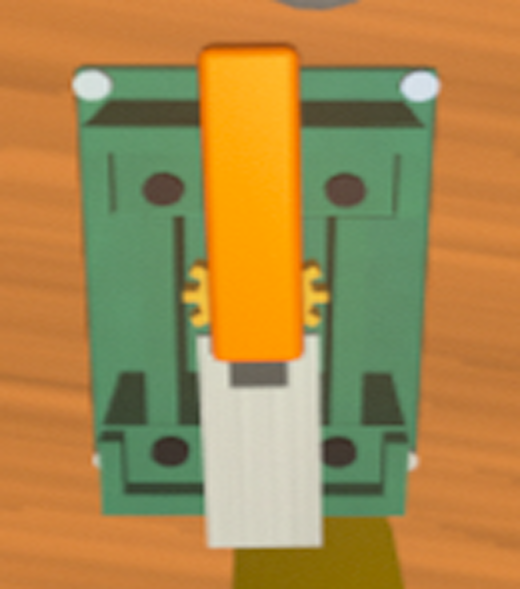

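```bash
cat > go.py <<'E'
from h import *
import sys
a=[float(v) for v in sys.argv[1:]]
pos,R=tool();y=np.degrees(np.arctan2(R[1,2],R[0,2]))
print('pos',pos.round(4),'zyaw',y.round(2),'tilt',R[:,0].round(4))
print('shift cm',(R.T@(np.array(a[:3])-pos)*100).round(2),'turn',(-((a[3]-y+180)%360-180)) if len(a)>3 else '')
E
python3 go.py .531 .016 .054 101.5
```

```text
pos [0.4993 0.0127 0.2015] zyaw 101.15 tilt [-1.e-04  2.e-04 -1.e+00]
shift cm [14.75 -3.18 -0.3 ] turn -0.34890213377860846
```

{"method": "play_rows", "body": {"rows": [[[3,-1.5,0],0,6],[[6,-3.2,-0.3],0,6],[[9,-3.2,-0.3],0,6],[[12,-3.2,-0.3],0,6],[[14,-3.2,-0.3],0,6],[[14.7,-3.2,-0.3],0,6],[[14.7,-3.2,-0.3],0,6],[[14.7,-3.2,-0.3],0,6]]}}

```text
time: 2.4
ee_pos: [0.5319, 0.0161, 0.0557]
tcp_rot: [-99.0, 89.9, 2.2]
wrist_force: [0.3, 0.3, 0.3]
opening: 0.0603
```

```bash
python3 go.py .531 .016 .054 101.5; python3 -c "
from h import *
snap('wrist','w2')"
```

```text
pos [0.5319 0.0161 0.0557] zyaw 101.18 tilt [ 1.3e-03  1.0e-04 -1.0e+00]
shift cm [0.17 0.09 0.01] turn -0.3164345052572344
```

View pics/w2.png

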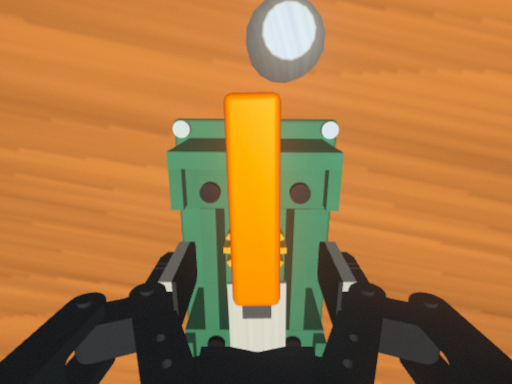

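{"method": "play_rows", "body": {"rows": [[[0.1,0,0],0,2],[[0.1,0,0],0,1.5],[[0.1,0,0],0,1.5],[[0.1,0,0],0,1.5],[[0.1,0,0],0,1.5],[[0.1,0,0],0,1.5],[[0.1,0,0],0,1.5],[[0.1,0,0],0,1.5]], "squeeze": 40}}

```text
time: 3.12
ee_pos: [0.5322, 0.0154, 0.0544]
tcp_rot: [-93.2, 89.9, 7.9]
wrist_force: [-1.0, 1.4, 5.3]
opening: 0.0218
```

{"method": "play_rows", "body": {"rows": [[[-1,0,0],0,1.5],[[-3,0,0],0,1.5],[[-5,0,0],0,1.5],[[-7,0,0],0,1.5],[[-9,0,0],0,1.5],[[-10,0,0],0,1.5],[[-10,0,0],0,1.5],[[-10,0,0],0,1.5]]}}

```text
time: 3.78
ee_pos: [0.5318, 0.0153, 0.1532]
tcp_rot: [-100.8, 90.0, 0.3]
wrist_force: [0.0, 0.1, -2.1]
opening: 0.021
```

```bash
python3 go.py .5234 -.333 .12 85.7; python3 -c "
from h import *
snap('wrist','w3')"
```

```text
pos [0.5318 0.0153 0.1532] zyaw 101.12 tilt [ 3.e-04  0.e+00 -1.e+00]
shift cm [  3.32   7.54 -34.02] turn 15.417021115331295
```

View pics/w3.png

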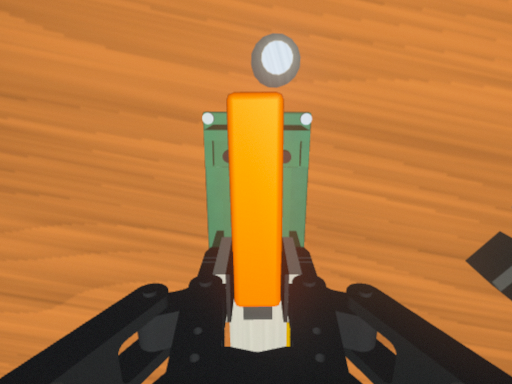

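{"method": "play_rows", "body": {"rows": [[[0,1,-3],5,1.5],[[0,2,-7],10,1.5],[[0,3,-11],15.4,1.5],[[0,4,-15],15.4,1.5],[[0,5,-19],15.4,1.5],[[0,6,-23],15.4,1.5],[[0,7,-27],15.4,1.5],[[0,8.2,-31],15.4,1.5],[[0,8.2,-33.8],15.4,1.5],[[0,8.2,-33.8],15.4,1.5],[[0,8.2,-33.8],15.4,1.5],[[0,8.2,-33.8],15.4,1.5]]}}

```text
time: 4.83
ee_pos: [0.5158, -0.3316, 0.1518]
tcp_rot: [56.8, 89.9, 142.5]
wrist_force: [0.2, -0.9, -0.7]
opening: 0.0211
```

```bash
python3 -c "
from h import *
snap('wrist','w4')";python3 go.py .5165 -.3325 .0075 85.7
```

```text
pos [ 0.5161 -0.3312  0.1523] zyaw 85.75 tilt [-0.0015  0.0012 -1.    ]
shift cm [14.48 -0.08 -0.15] turn 0.052679445981709705
```

View pics/w4.png

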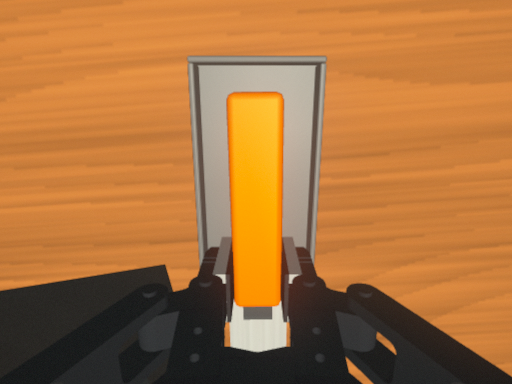

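{"method": "play_rows", "body": {"rows": [[[3,0,0],0,1.5],[[6,0,0],0,1.5],[[9,0,0],0,1.5],[[11.5,0,0],0,1.5],[[13,0,0],0,1.5],[[14,0,0],0,1.5],[[14.5,0,0],0,1.5],[[14.5,0,0],0,1.5],[[14.5,0,0],0,1.5],[[14.5,0,0],0,1.5]]}}

```text
time: 5.72
ee_pos: [0.5172, -0.3323, 0.0098]
tcp_rot: [-118.4, 89.9, -32.7]
wrist_force: [1.1, -0.3, -0.3]
opening: 0.0213
```

{"method": "play_rows", "body": {"rows": [[[0,0,0],0,2.4],[[0,0,0],0,3],[[0,0,0],0,4],[[0,0,0],0,4],[[0,0,0],0,4],[[-3,0,0],0,4],[[-6,0,0],0,4],[[-9,0,0],0,4],[[-12,0,0],0,4],[[-15,0,0],0,4],[[-15,0,0],0,8.5]]}}

```text
time: 6.63
ee_pos: [0.5181, -0.3332, 0.1652]
tcp_rot: [-118.5, 89.5, -32.8]
wrist_force: [1.8, -0.4, 0.9]
opening: 0.0508
```

```bash
python3 -c "
from h import *
snap('wrist','w5')";python3 go.py .5 .05 .22 101
```

```text
pos [ 0.5177 -0.333   0.1622] zyaw 85.72 tilt [ 0.0051 -0.0033 -1.    ]
shift cm [-5.92  4.59 38.04] turn -15.28412263346138
```

View pics/w5.png

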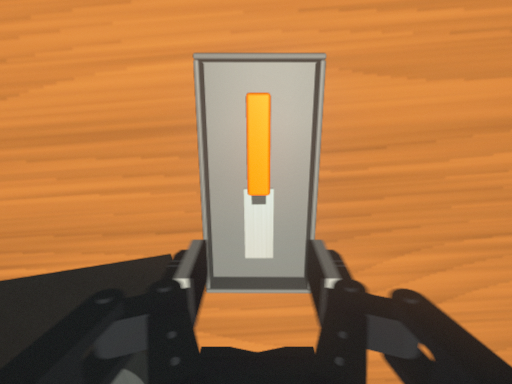

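{"method": "play_rows", "body": {"rows": [[[-1,0,3],-5,8.5],[[-2,0.5,7],-10,8.5],[[-3,1,11],-15.3,8.5],[[-3.8,1.5,15],-15.3,8.5],[[-3.8,2,19],-15.3,8.5],[[-3.8,2.4,23],-15.3,8.5],[[-3.8,2.4,27],-15.3,8.5],[[-3.8,2.4,31],-15.3,8.5],[[-3.8,2.4,34.4],-15.3,8.5],[[-3.8,2.4,34.4],-15.3,8.5],[[-3.8,2.4,34.4],-15.3,8.5],[[-3.8,2.4,34.4],-15.3,8.5]]}}

```text
time: 7.68
ee_pos: [0.5179, 0.0126, 0.1955]
tcp_rot: [92.9, 89.9, -166.0]
wrist_force: [0.4, -0.2, -0.6]
opening: 0.0854
```

```bash
python3 -c "
from h import *
snap('wrist','w6')
f=np.load('w6.npz');cv2.imwrite('pics/w6c.png',cv2.resize(f['p'][90:300,180:340],None,fx=3.5,fy=2.8,interpolation=cv2.INTER_CUBIC))";python3 go.py .46 .31 .2 68.9
```

```text
pos [0.5179 0.0121 0.1957] zyaw 100.99 tilt [-9.e-04 -3.e-04 -1.e+00]
shift cm [-4.300e-01  1.000e-02  3.035e+01] turn 32.092326997471616
```

View pics/w6c.png

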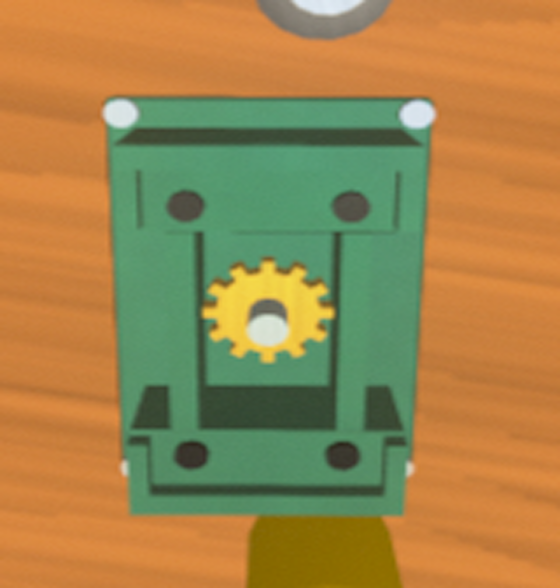

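Clear view: the four pins are at crop (185,206), (351,206), (191,455), (342,455); the gear is at the middle.

```bash
cat > m6.py <<'E'
from h import *
f=np.load('w6.npz');p,d=f['p'],f['d'];m,T=cam('wrist',dict(ee_pos=f['pos'],tcp_rot=f['rot']))
C=cloud(m,T,d)
g=cv2.cvtColor(p,cv2.COLOR_BGR2HSV)[...,1].astype(int);v=p.max(2).astype(int)
P=[]
for x,y in [(185,206),(351,206),(191,455),(342,455)]:
    u0,v0=180+x/3.5,90+y/2.8
    r,c=np.indices(v.shape);k=(abs(c-u0)<10)&(abs(r-v0)<9)&(p[...,1].astype(int)-p[...,2]<20)&(v<100)
    cu,cv_=c[k].mean(),r[k].mean();z=np.median(C[k][:,2]);P.append(ray(m,T,(cu,cv_),.054)[0]);print((u0,v0),(cu,cv_),k.sum(),z,P[-1].round(4))
P=np.array(P);print('seat',P.mean(0));a=(P[2]-P[0]+P[3]-P[1]);b=(P[1]-P[0]+P[3]-P[2])
print('yaw',np.degrees(np.arctan2(a[1],a[0])),np.degrees(np.arctan2(-b[0],b[1])),'len',np.linalg.norm(a)/2,np.linalg.norm(b)/2)
hsv=cv2.cvtColor(p,cv2.COLOR_BGR2HSV)
r,c=np.indices(v.shape)
gr=(hsv[...,0]>60)&(hsv[...,0]<95)&(r<300)&(r>90)&(c>180)&(c<340)
for zlo,zhi,n in [(.055,.062,'lip'),(.047,.0525,'ledge')]:
    k=gr&(C[...,2]>zlo)&(C[...,2]<zhi);q=(C[k][:,:2]*1000).astype(np.float32);print(n,k.sum(),cv2.minAreaRect(q),np.median(C[k][:,2]))
E
python3 m6.py
```

```text
(232.85714285714286, 163.57142857142856) (np.float64(232.59036144578315), np.float64(163.25301204819277)) 83 0.053019095517778725 [ 0.5049 -0.0124  0.054 ]
(280.2857142857143, 163.57142857142856) (np.float64(279.9367088607595), np.float64(163.49367088607596)) 79 0.05373537138216178 [0.4968 0.0306 0.054 ]
(234.57142857142856, 252.5) (np.float64(234.2112676056338), np.float64(252.08450704225353)) 71 0.05316598749804485 [0.5945 0.0045 0.054 ]
(277.7142857142857, 252.5) (np.float64(277.4507042253521), np.float64(252.29577464788733)) 71 0.053371770260568774 [0.5864 0.0475 0.054 ]
seat [0.54562341 0.01754648 0.054     ]
yaw 10.682183563204278 10.704674679993163 len 0.09119583320989924 0.0437236207794704
lip 1839 ((546.004638671875, 17.67499542236328), (132.8040771484375, 80.22941589355469), 10.976381301879883) 0.05769423277039204
ledge 3860 ((543.3911743164062, 16.94607162475586), (127.18453979492188, 79.65679168701172), 10.928057670593262) 0.04976223646235531
```

{"method": "play_rows", "body": {"rows": [[[-0.5,0,3],6,8.5],[[-0.5,0,7],12,8.5],[[-0.5,0,11],18,8.5],[[-0.5,0,15],25,8.5],[[-0.5,0,19],32.1,8.5],[[-0.5,0,23],32.1,8.5],[[-0.5,0,27],32.1,8.5],[[-0.5,0,30],32.1,8.5],[[-0.5,0,31.7],32.1,8.5],[[-0.5,0,31.7],32.1,8.5],[[-0.5,0,31.7],32.1,8.5],[[-0.5,0,31.7],32.1,8.5]]}}

```text
time: 8.73
ee_pos: [0.4581, 0.3225, 0.2011]
tcp_rot: [177.0, 90.0, -114.2]
wrist_force: [0.3, 0.2, -0.5]
opening: 0.085
```

```bash
python3 -c "
from h import *
snap('wrist','w7')"
```

```text
(no output)
```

View pics/w7.png

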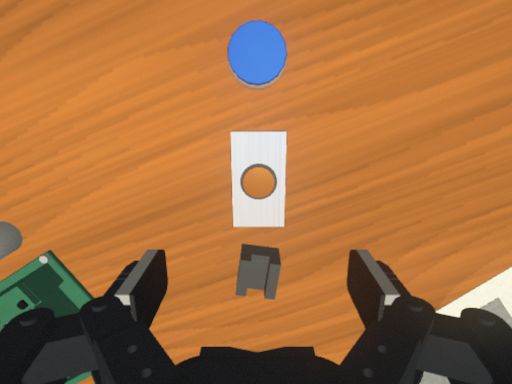

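```bash
cat > m7.py <<'E'
from h import *
import sys
f=np.load('w7.npz');p,d=f['p'],f['d'];m,T=cam('wrist',dict(ee_pos=f['pos'],tcp_rot=f['rot']))
hsv=cv2.cvtColor(p,cv2.COLOR_BGR2HSV)
r,c=np.indices(p.shape[:2])
k=((hsv[...,1]<50)&(hsv[...,2]>150)&(r>110)&(r<240)&(c>210)&(c<310)).astype(np.uint8)
cs,_=cv2.findContours(k,0,2);q=max(cs,key=cv2.contourArea)
P=ray(m,T,q[:,0],.008)[:,:2]*1000;R=cv2.minAreaRect(P.astype(np.float32));print(R)
C=cloud(m,T,d);print(np.median(C[k>0][:,2]))
gm=((r-181)**2+(c-259)**2<20**2)&(k==0);cs,_=cv2.findContours(gm.astype(np.uint8),0,2);q=max(cs,key=cv2.contourArea);e=cv2.fitEllipse(q);print(e,ray(m,T,e[0],.008))
E
python3 m7.py; python3 go.py .47 .318 -.0035 68.9
```

```text
((470.6126708984375, 319.4111328125), (59.7475471496582, 108.84974670410156), 68.78668975830078)
0.00780081788955006
((258.25146484375, 181.10992431640625), (34.1470832824707, 35.28139877319336), 81.65735626220703) [[0.47105852 0.3193085  0.008     ]]
pos [0.4582 0.3224 0.2012] zyaw 68.81 tilt [-1.e-04 -4.e-04 -1.e+00]
shift cm [20.48 -1.26  0.03] turn -0.09438830537459353
```

{"method": "play_rows", "body": {"rows": [[[2,-1,0.1],0,7.6],[[5,-1.3,0.2],0,7.6],[[8,-1.3,0.2],0,7.6],[[11,-1.3,0.2],0,7.6],[[14,-1.3,0.2],0,7.6],[[16,-1.3,0.2],0,7.6],[[17.5,-1.3,0.2],0,7.6],[[17.5,-1.3,0.2],0,7.6],[[17.5,-1.3,0.2],0,7.6],[[17.5,-1.3,0.2],0,7.6]]}}

```text
time: 9.62
ee_pos: [0.4713, 0.3207, 0.0278]
tcp_rot: [-34.4, 89.9, 34.5]
wrist_force: [-0.4, -0.1, 0.4]
opening: 0.0762
```

```bash
python3 -c "
from h import *
snap('wrist','w8')
p,d=bot.camera('scene');cv2.imwrite('pics/s8.png',cv2.resize(p[60:260,200:400],None,fx=3,fy=3))"
python3 go.py .4708 .3194 -.0035 68.8
```

```text
pos [0.4713 0.3212 0.028 ] zyaw 68.88 tilt [ 0.002   0.0013 -1.    ]
shift cm [ 3.15 -0.01 -0.19] turn 0.08034407611225447
```

View pics/w8.png

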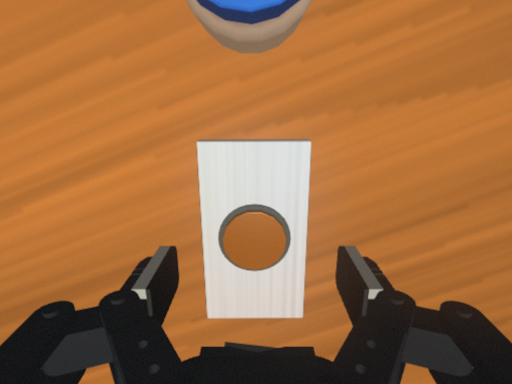

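View pics/s8.png

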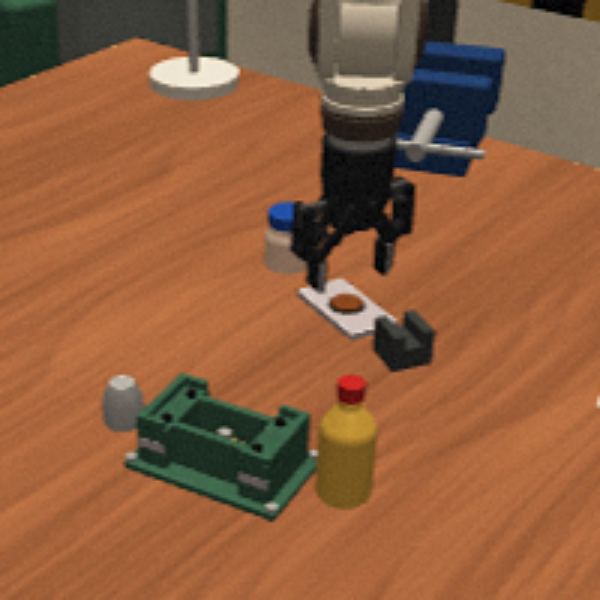

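{"method": "play_rows", "body": {"rows": [[[1,0,-0.1],0,7.6],[[2,0,-0.2],0,7.6],[[2.6,0,-0.2],0,7.6],[[2.9,0,-0.2],0,7.6],[[2.9,0,-0.2],0,7.6],[[2.9,0,-0.2],0,7],[[2.9,0,-0.2],0,6.6],[[2.9,0,-0.2],0,6.6],[[2.9,0,-0.2],0,6.6]], "squeeze": 40}}

```text
time: 10.47
ee_pos: [0.4698, 0.3194, -0.0023]
tcp_rot: [-35.4, 90.0, 33.5]
wrist_force: [-0.2, 0.3, -0.6]
opening: 0.0663
```

```bash
python3 -c "
from h import *
o,p,d=snap('wrist','w9');print(o['wrist_force'])
p,d=bot.camera('scene');cv2.imwrite('pics/s9.png',cv2.resize(p[120:190,270:360],None,fx=8,fy=8))"
python3 go.py .4708 .3194 -.0035 68.8
```

```text
[-0.17695234  0.25859366 -0.61241785]
pos [ 0.4698  0.3193 -0.0025] zyaw 68.92 tilt [ 4.e-04  3.e-04 -1.e+00]
shift cm [ 0.11 -0.09  0.04] turn 0.1196754056297209
```

View pics/w9.png

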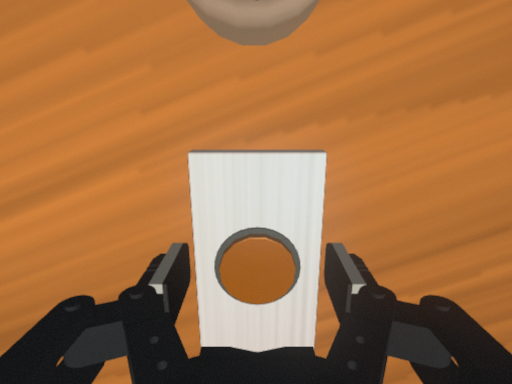

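View pics/s9.png

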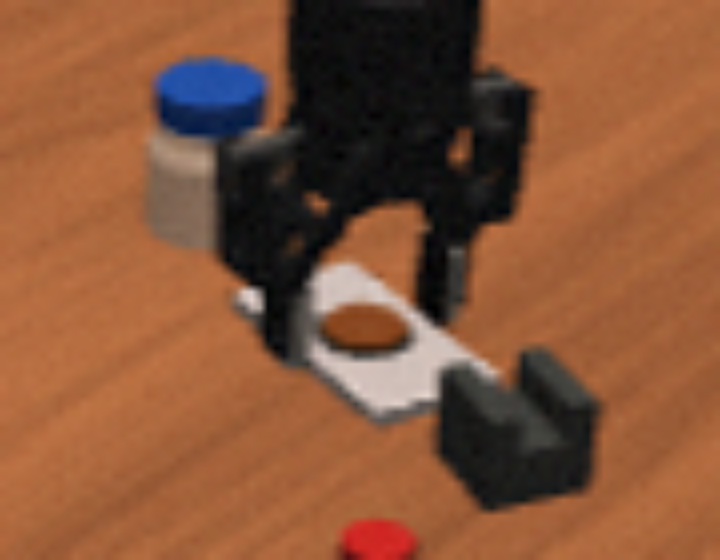

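{"method": "play_rows", "body": {"rows": [[[0.1,0,0],0,6],[[0.1,0,0],0,5.5],[[0.1,0,0],0,5.5],[[0.1,0,0],0,5.5],[[0.1,0,0],0,5.5],[[0.1,0,0],0,5.5]], "squeeze": 60}}

```text
time: 11.07
ee_pos: [0.47, 0.3195, -0.0028]
tcp_rot: [-30.8, 89.9, 38.1]
wrist_force: [-0.7, -0.6, 5.0]
opening: 0.0579
```

```bash
python3 -c "
from h import *
o=bot.get_obs();print(o['wrist_force'],o['opening'],o['ee_pos'])"
```

```text
[-0.67316858 -0.59069695  5.01507627] 0.05792793234261962 [ 0.47001043  0.31951414 -0.00284216]
```

{"method": "play_rows", "body": {"rows": [[[-0.5,0,0],0,5.5],[[-1,0,0],0,5.5],[[-2,0,0],0,5.5],[[-4,0,0],0,5.5],[[-6,0,0],0,5.5],[[-8,0,0],0,5.5],[[-10,0,0],0,5.5],[[-12,0,0],0,5.5],[[-14,0,0],0,5.5],[[-15,0,0],0,5.5],[[-15,0,0],0,5.5],[[-15,0,0],0,5.5]]}}

```text
time: 12.07
ee_pos: [0.4698, 0.3193, 0.1463]
tcp_rot: [-34.8, 90.0, 34.1]
wrist_force: [-0.4, -0.6, -1.8]
opening: 0.0578
```

```bash
python3 -c "
from h import *
o,p,d=snap('wrist','w10');print(o['wrist_force'],o['opening'])
p,d=bot.camera('scene');cv2.imwrite('pics/s10.png',cv2.resize(p[60:260,200:400],None,fx=3,fy=3))"
python3 go.py .5456 .0176 .15 100.8
```

```text
[-0.42532489 -0.57414497 -1.75254681] 0.057818709043673526
pos [0.4692 0.3189 0.1449] zyaw 68.92 tilt [-0.0016 -0.0011 -1.    ]
shift cm [ -0.49 -17.97 -25.37] turn -31.87777126576293
```

View pics/w10.png

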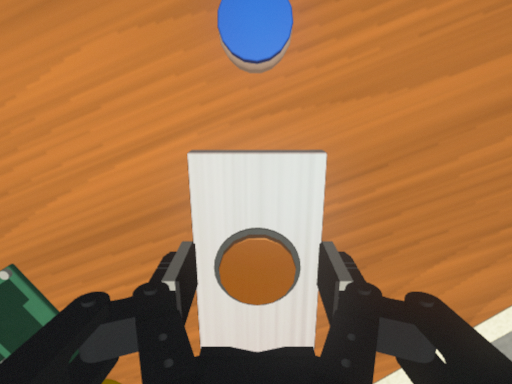

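View pics/s10.png

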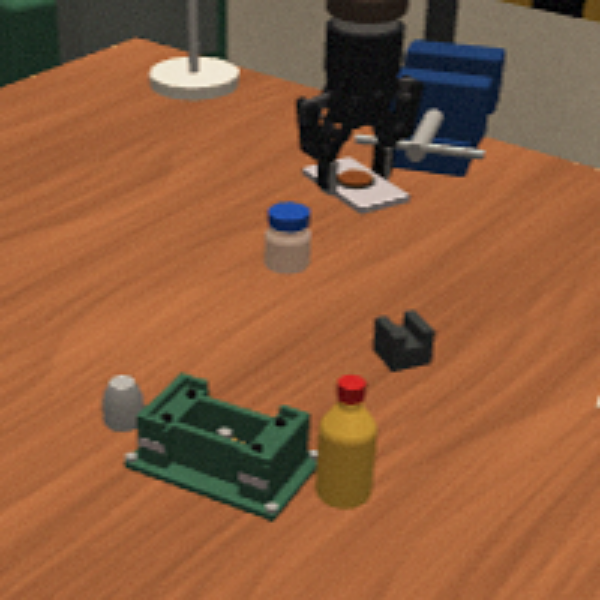

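```bash
cat > m10.py <<'E'
from h import *
import sys
def meas(name):
    f=np.load(name+'.npz');p=f['p'];m,T=cam('wrist',dict(ee_pos=f['pos'],tcp_rot=f['rot']))
    Rt=Ro.from_euler('xyz',f['rot'],degrees=True).as_matrix();pos=f['pos']
    hsv=cv2.cvtColor(p,cv2.COLOR_BGR2HSV);r,c=np.indices(p.shape[:2])
    zt=pos[2]+.0108
    k=(hsv[...,1]<50)&(hsv[...,2]>150)&(r>140)&(r<350)&(c>180)&(c<335)
    # near edge and side edges
    L=[];Rr=[];
    for row in range(165,235,3):
        x=np.where(k[row])[0];L.append((x.min()-.5,row));Rr.append((x.max()+.5,row))
    N=[(u,np.where(k[:,u])[0].min()-.5) for u in range(200,316,5)]
    loc=lambda q:((ray(m,T,q,zt)-pos)@Rt)[:,1:]*1000
    l,rg,n=loc(L),loc(Rr),loc(N)
    pl=np.polyfit(l[:,0],l[:,1],1);pr=np.polyfit(rg[:,0],rg[:,1],1);pn=np.polyfit(n[:,1],n[:,0],1)
    print('left z',pl,'right z',pr,'near y',pn)
    print('center z at y0',(pl[1]+pr[1])/2,'width',pr[1]-pl[1],'center y',pn[1]-55)
    gm=(hsv[...,1]>150)&(hsv[...,2]>60)&((r-266)**2+(c-257)**2<38**2)
    cs,_=cv2.findContours(gm.astype(np.uint8),0,2);q=max(cs,key=cv2.contourArea);e=cv2.fitEllipse(q)
    print('glass',e,((ray(m,T,e[0],zt+.005)-pos)@Rt)*1000)
meas('w10')
E
python3 m10.py
```

```text
left z [ 3.50241554e-04 -2.92780275e+01] right z [-3.71421386e-03  2.99710203e+01] near y [-1.20381607e-03  5.41503522e+01]
center z at y0 0.3464964182097301 width 59.24904781584607 center y -0.8496477615426272
glass ((256.83941650390625, 270.2638854980469), (65.36207580566406, 73.86637115478516), 92.16975402832031) [[-15.79991961   0.1966803    0.33058213]]
```

{"method": "play_rows", "body": {"rows": [[[-0.5,-2,-2.7],-5,5.5],[[-0.5,-4,-5.5],-10,5.5],[[-0.5,-6,-8.5],-15,5.5],[[-0.5,-8,-11.5],-20,5.5],[[-0.5,-10,-14.2],-25,5.5],[[-0.5,-12,-17],-30,5.5],[[-0.5,-14,-20],-31.9,5.5],[[-0.5,-16,-22.6],-31.9,5.5],[[-0.5,-18,-25.4],-31.9,5.5],[[-0.5,-18,-25.4],-31.9,5.5],[[-0.5,-18,-25.4],-31.9,5.5],[[-0.5,-18,-25.4],-31.9,5.5]]}}

```text
time: 13.17
ee_pos: [0.5457, 0.0175, 0.1502]
tcp_rot: [73.0, 89.9, 173.8]
wrist_force: [-0.7, 0.3, -2.1]
opening: 0.0578
```

```bash
python3 go.py .5456 .0176 .08 100.8
```

```text
pos [0.5457 0.0175 0.1502] zyaw 100.78 tilt [-2.e-03  2.e-04 -1.e+00]
shift cm [ 7.02 -0.01  0.01] turn -0.020790981557951227
```

{"method": "play_rows", "body": {"rows": [[[2,0,0],0,5.5],[[4,0,0],0,5.5],[[6,0,0],0,5.5],[[7.5,0,0],0,5.5],[[8,0,0],0,5.5],[[8,0,0],0,5.5],[[8,0,0],0,5.5],[[8,0,0],0,5.5]]}}

```text
time: 13.83
ee_pos: [0.5468, 0.0179, 0.0725]
tcp_rot: [-98.0, 89.9, 2.9]
wrist_force: [-0.5, 0.9, -1.4]
opening: 0.0578
```

```bash
python3 go.py .5456 .0176 .052 100.8; python3 -c "
from h import *
o,p,d=snap('wrist','w11');print(o['wrist_force'])
p,d=bot.camera('scene');cv2.imwrite('pics/s11.png',cv2.resize(p[160:240,225:335],None,fx=7,fy=7,interpolation=cv2.INTER_CUBIC))"
```

```text
pos [0.5468 0.0179 0.0725] zyaw 100.86 tilt [ 1.6e-03  1.0e-04 -1.0e+00]
shift cm [ 2.05  0.13 -0.01] turn 0.05973228025652588
[-0.47950827  0.93677372 -1.4421938 ]
```

View pics/w11.png

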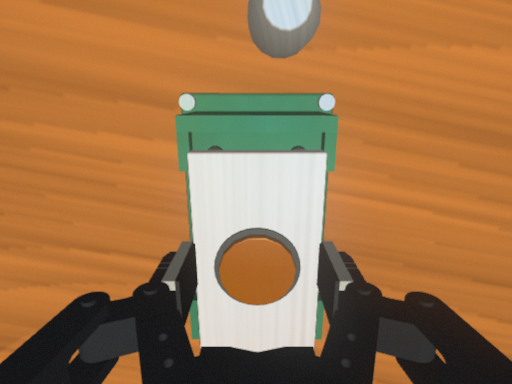

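View pics/s11.png

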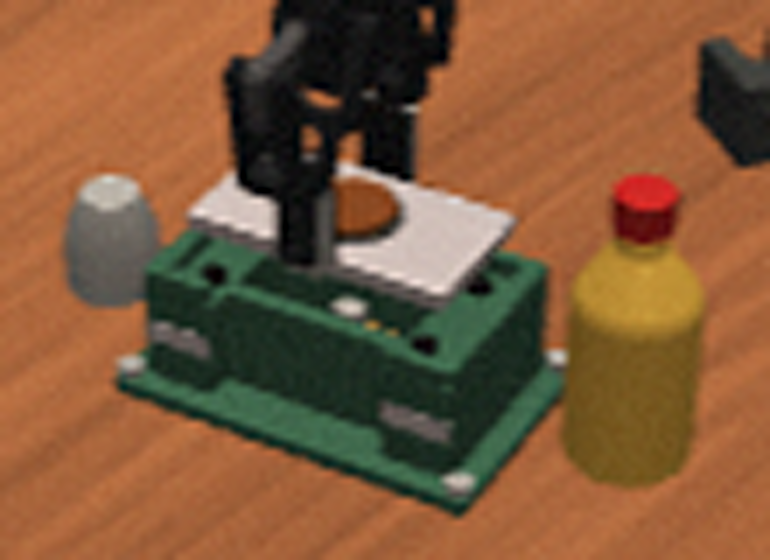

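```bash
python3 - <<'E'
from h import *
f=np.load('w11.npz');p=f['p'];m,T=cam('wrist',dict(ee_pos=f['pos'],tcp_rot=f['rot']))
Rt=Ro.from_euler('xyz',f['rot'],degrees=True).as_matrix()
print(((ray(m,T,[(190,140),(324,140),(178,114.5),(336,114.5),(178,140),(335.5,140)],.058)-f['pos'])@Rt*1000).round(1))
print(((ray(m,T,[(189,153),(326,153)],f['pos'][2]+.0108)-f['pos'])@Rt*1000).round(1))
print((np.array([.5456,.0176,0])-f['pos'])@Rt*1000)
cv2.imwrite('pics/w11c.png',cv2.resize(p[90:200,160:350],None,fx=4,fy=4,interpolation=cv2.INTER_CUBIC))
E
```

```text
[[ 14.4  55.4 -32.8]
 [ 14.4  55.4  34. ]
 [ 14.4  67.8 -37.9]
 [ 14.4  67.7  39. ]
 [ 14.4  55.4 -38.8]
 [ 14.4  55.4  39.7]]
[[-10.9  53.3 -28.2]
 [-10.9  53.2  29.8]]
[72.50921403  1.33953495 -0.09202702]
```

View pics/w11c.png

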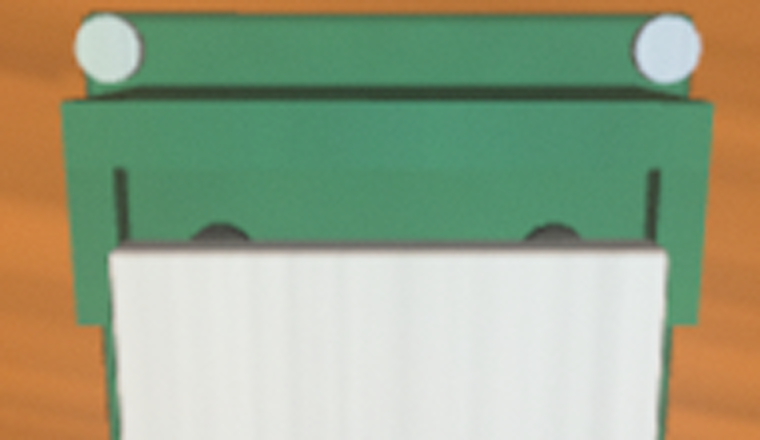

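{"method": "play_rows", "body": {"rows": [[[0.3,0.15,0],0,5.5],[[0.8,0.15,0],0,5.5],[[1.2,0.15,0],0,5.5],[[1.5,0.15,0],0,5.5],[[1.7,0.15,0],0,5.5],[[1.8,0.15,0],0,5.5],[[1.8,0.15,0],0,5.5],[[1.8,0.15,0],0,5.5]]}}

```text
time: 14.6
ee_pos: [0.5448, 0.0172, 0.0533]
tcp_rot: [-166.3, 90.0, -65.5]
wrist_force: [0.4, 0.5, -1.0]
opening: 0.0577
```

{"method": "play_rows", "body": {"rows": [[[0.05,0,0],0,5.5],[[0.1,0,0],0,5.5],[[0.15,0,0],0,5.5],[[0.15,0,0],0,5.5]]}}

```text
time: 14.93
ee_pos: [0.5447, 0.0172, 0.0517]
tcp_rot: [90.1, 90.0, -169.1]
wrist_force: [-0.3, -0.4, -1.7]
opening: 0.0575
```

{"method": "play_rows", "body": {"rows": [[[0.05,0,0],0,5.5],[[0.05,0,0],0,5.5],[[0.05,0,0],0,5.5]]}}

```text
time: 15.18
ee_pos: [0.5448, 0.0172, 0.0513]
tcp_rot: [93.8, 90.0, -165.4]
wrist_force: [-0.1, -0.1, -1.2]
opening: 0.058
```

```bash
python3 -c "
from h import *
o,p,d=snap('wrist','w12');print(o['ee_pos'],o['wrist_force'])
p,d=bot.camera('scene');cv2.imwrite('pics/s12.png',cv2.resize(p[160:240,225:335],None,fx=7,fy=7,interpolation=cv2.INTER_CUBIC))"
```

```text
[0.54475059 0.01717864 0.05128727] [-0.1268105  -0.09250369 -1.22601352]
```

View pics/w12.png

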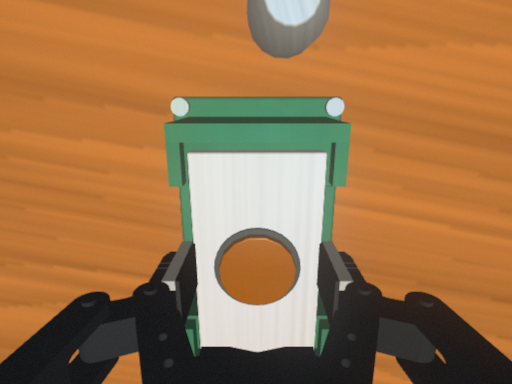

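View pics/s12.png

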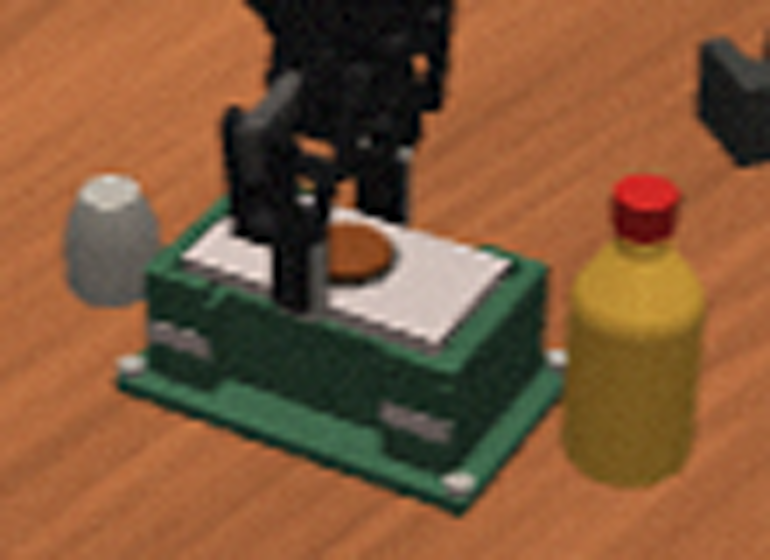

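{"method": "play_rows", "body": {"rows": [[[0.02,0,0],0,5.9],[[0.02,0,0],0,6.2],[[0.02,0,0],0,6.6],[[0.02,0,0],0,7.4],[[0.02,0,0],0,7.4],[[-2,0,0],0,7.6],[[-4,0,0],0,8],[[-7,0,0],0,8.5],[[-10,0,0],0,8.5],[[-13,2,0],0,8.5],[[-14,2,0],0,8.5],[[-14,2,0],0,8.5]]}}

```text
time: 16.28
ee_pos: [0.526, 0.0134, 0.1949]
tcp_rot: [-99.3, 89.7, 1.6]
wrist_force: [0.8, -0.2, -0.6]
opening: 0.0852
```

```bash
python3 -c "
from h import *
o,p,d=snap('wrist','w13');print(o['ee_pos'],o['tcp_rot'],o['wrist_force'])
cv2.imwrite('pics/w13c.png',cv2.resize(p[90:300,180:340],None,fx=3.5,fy=2.8,interpolation=cv2.INTER_CUBIC))"
```

```text
[0.52604423 0.01336587 0.19493881] [-99.25095552  89.67543205   1.55750816] [ 0.77373024 -0.23092214 -0.58721146]
```

View pics/w13c.png

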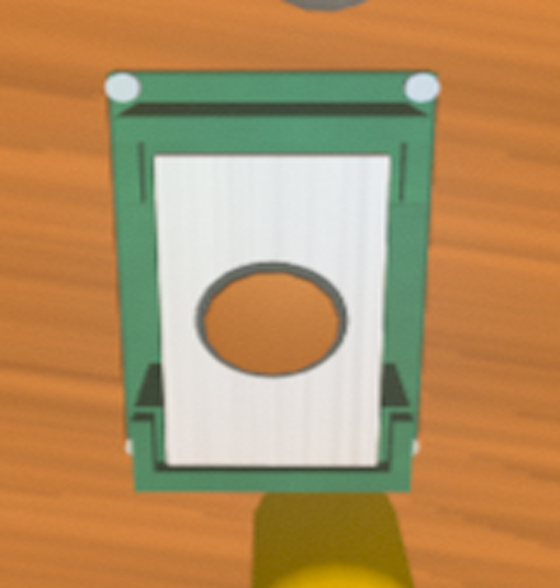

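```bash
cat > m13.py <<'E'
from h import *
import sys
n=sys.argv[1]
f=np.load(n+'.npz');p,d=f['p'],f['d'];m,T=cam('wrist',dict(ee_pos=f['pos'],tcp_rot=f['rot']));C=cloud(m,T,d)
hsv=cv2.cvtColor(p,cv2.COLOR_BGR2HSV);r,c=np.indices(p.shape[:2])
k=(hsv[...,1]<50)&(hsv[...,2]>140)&(C[...,2]>.045)&(C[...,2]<.075)&(r<320)
cs,_=cv2.findContours(k.astype(np.uint8),0,2);q=max(cs,key=cv2.contourArea)
mask=np.zeros(k.shape,np.uint8);cv2.drawContours(mask,[q],-1,1,-1);mask=cv2.erode(mask,np.ones((3,3)))
zt=float(sys.argv[2])
rc=cv2.minAreaRect((ray(m,T,q[:,0],zt)[:,:2]*1000).astype(np.float32));print('rect',rc)
X=C[(mask>0)&k];s=np.array([.5456,.0176]);y=np.radians(10.8)
u=(X[:,:2]-s)@[np.cos(y),np.sin(y)];w=(X[:,:2]-s)@[-np.sin(y),np.cos(y)]
for rg in [(-.053,-.04),(-.04,-.025),(.025,.04),(.04,.053)]:
    kk=(u>rg[0])&(u<rg[1]);print(rg,[np.round(np.median(X[kk&ss][:,2]),4) for ss in (w<-.01,abs(w)<.01,w>.01)],kk.sum())
g=(hsv[...,0]>60)&(hsv[...,0]<95)&(abs(C[...,2]-.058)<.004)&(r>90)&(r<300)
U=(C[...,:2]-s)@[np.cos(y),np.sin(y)]
for rg in [(-.066,-.060),(.060,.066)]:
    kk=g&(U>rg[0])&(U<rg[1]);print('lip',rg,np.median(C[kk][:,2]).round(4),kk.sum())
E
python3 m13.py w13 .062; python3 go.py .508 .0104 .09 100.8
```

```text
rect ((545.46728515625, 17.690128326416016), (109.47062683105469, 60.083553314208984), 10.898205757141113)
(-0.053, -0.04) [np.float64(0.0613), np.float64(0.0613), np.float64(0.0615)] 972
(-0.04, -0.025) [np.float64(0.0612), np.float64(0.0614), np.float64(0.0615)] 1016
(0.025, 0.04) [np.float64(0.0611), np.float64(0.0613), np.float64(0.0615)] 837
(0.04, 0.053) [np.float64(0.0612), np.float64(0.0613), np.float64(0.0615)] 710
lip (-0.066, -0.06) 0.0577 635
lip (0.06, 0.066) 0.0578 467
pos [0.5258 0.0134 0.1927] zyaw 100.81 tilt [ 3.1e-03  1.0e-04 -1.0e+00]
shift cm [10.26  1.84  0.05] turn 0.010396045147274435
```

{"method": "play_rows", "body": {"rows": [[[2,0.6,0],0,0],[[5,1.2,0],0,0],[[8,1.9,0],0,0],[[10,1.9,0],0,0],[[11.5,1.9,0],0,0],[[12.2,1.9,0],0,0],[[12.2,1.9,0],0,0],[[12.2,1.9,0],0,0],[[12.2,1.9,0],0,0],[[12.2,1.9,0],0,0]]}}

```text
time: 17.17
ee_pos: [0.5072, 0.0099, 0.0703]
tcp_rot: [-101.1, 89.9, -0.3]
wrist_force: [-0.9, 0.7, 0.4]
opening: 0.0001
```

```bash
python3 go.py .5072 .0102 .062 100.8;python3 -c "
from h import *
o,p,d=snap('wrist','w14')"
```

```text
pos [0.5072 0.0099 0.0703] zyaw 100.82 tilt [ 0.0017 -0.     -1.    ]
shift cm [ 0.83 -0.01  0.03] turn 0.02365173202394999
```

View pics/w14.png

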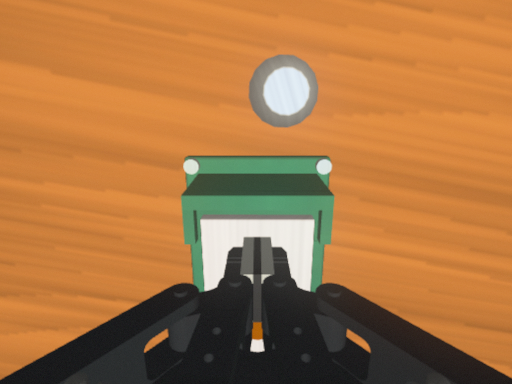

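{"method": "play_rows", "body": {"rows": [[[0.3,0,0],0,0],[[0.6,0,0],0,0],[[0.8,0,0],0,0],[[0.9,0,0],0,0],[[1.0,0,0],0,0],[[1.1,0,0],0,0],[[1.1,0,0],0,0]]}}

```text
time: 17.8
ee_pos: [0.5064, 0.0098, 0.0589]
tcp_rot: [-110.0, 90.0, -9.1]
wrist_force: [-4.1, -0.2, 6.8]
opening: 0.0001
```

{"method": "play_rows", "body": {"rows": [[[0.05,0,0],0,0],[[0.1,0,0],0,0],[[0.15,0,0],0,0],[[0.2,0,0],0,0],[[0.2,0,0],0,0]]}}

```text
time: 18.22
ee_pos: [0.5064, 0.0099, 0.0584]
tcp_rot: [-98.0, 89.9, 2.8]
wrist_force: [-7.7, -0.1, 20.8]
opening: 0.0002
```

{"method": "play_rows", "body": {"rows": [[[-1,0,0],0,0],[[-3.5,0,0],0,0],[[-3.5,-2.5,0],0,0],[[-3.5,-5.5,0],0,0],[[-3.5,-7.8,0],0,0],[[-3.5,-7.8,0],0,0],[[-3.5,-7.8,0],0,0]]}}

```text
time: 18.8
ee_pos: [0.5834, 0.0246, 0.0905]
tcp_rot: [83.4, 89.9, -175.7]
wrist_force: [0.0, 0.1, -0.1]
opening: 0.0001
```

```bash
python3 go.py .5839 .0249 .0655 100.8;python3 -c "
from h import *
p,d=bot.camera('scene');cv2.imwrite('pics/s15.png',cv2.resize(p[160:240,225:335],None,fx=7,fy=7,interpolation=cv2.INTER_CUBIC))"
```

```text
pos [0.5834 0.0246 0.0905] zyaw 100.84 tilt [-1.4e-03 -1.0e-04 -1.0e+00]
shift cm [ 2.5  -0.06  0.01] turn 0.037028125995448136
```

View pics/s15.png

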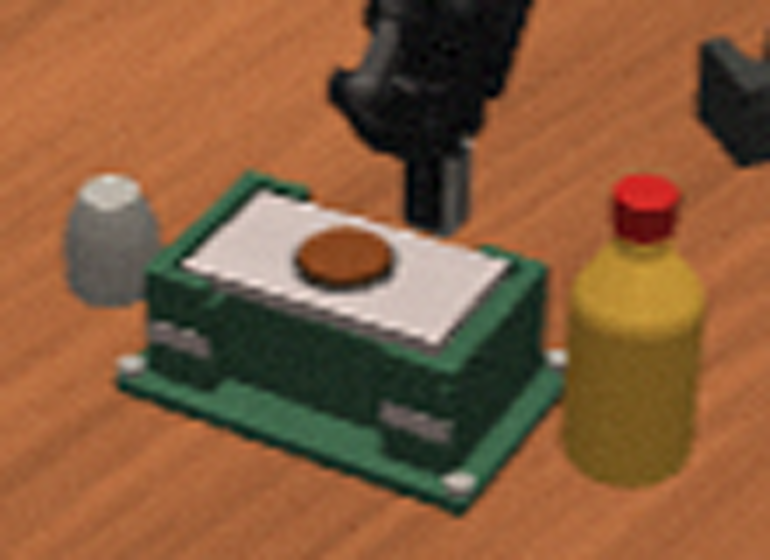

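Near end is down in the seat; the tool hovers over the far bare end. Press there.

{"method": "play_rows", "body": {"rows": [[[1,0,0],0,0],[[2,0,0],0,0],[[2.5,0,0],0,0],[[2.8,0,0],0,0],[[2.95,0,0],0,0],[[3.1,0,0],0,0],[[3.1,0,0],0,0],[[3.1,0,0],0,0]]}}

```text
time: 19.52
ee_pos: [0.583, 0.0245, 0.0607]
tcp_rot: [-100.4, 90.0, 0.4]
wrist_force: [-2.0, -0.0, 2.0]
opening: 0.0
```

{"method": "play_rows", "body": {"rows": [[[0.05,0,0],0,0],[[0.1,0,0],0,0],[[0.15,0,0],0,0],[[0.2,0,0],0,0],[[0.2,0,0],0,0]]}}

```text
time: 19.93
ee_pos: [0.5832, 0.0245, 0.059]
tcp_rot: [-101.7, 90.0, -0.9]
wrist_force: [-2.4, -0.6, 5.7]
opening: 0.0001
```

{"method": "play_rows", "body": {"rows": [[[0.05,0,0],0,0],[[0.1,0,0],0,0],[[0.15,0,0],0,0],[[0.2,0,0],0,0],[[0.2,0,0],0,0]]}}

```text
time: 20.35
ee_pos: [0.5833, 0.0245, 0.0581]
tcp_rot: [-99.0, 89.9, 1.8]
wrist_force: [-5.4, 0.0, 13.0]
opening: -0.0002
```

{"method": "play_rows", "body": {"rows": [[[0.05,0,0],0,0],[[0.1,0,0],0,0],[[0.15,0,0],0,0],[[0.15,0,0],0,0]]}}

```text
time: 20.68
ee_pos: [0.5834, 0.0245, 0.058]
tcp_rot: [-98.9, 89.9, 1.9]
wrist_force: [-10.8, -0.5, 23.2]
opening: -0.0
```

{"method": "play_rows", "body": {"rows": [[[-1.5,0,0],0,0],[[-4,0,0],0,0],[[-4,2.5,0],0,0],[[-4,5.5,0],0,0],[[-4,7.8,0],0,0],[[-2,7.8,0],0,0],[[-1,7.8,0],0,0],[[-0.5,7.8,0],0,0],[[-0.4,7.8,0],0,0],[[-0.2,7.8,0],0,0],[[-0.1,7.8,0],0,0],[[-0.1,7.8,0],0,0]]}}

```text
time: 21.68
ee_pos: [0.5067, 0.0099, 0.058]
tcp_rot: [-118.6, 90.0, -17.8]
wrist_force: [-11.7, -1.5, 20.7]
opening: -0.0002
```

{"method": "play_rows", "body": {"rows": [[[0.05,0,0],0,0],[[0.1,0,0],0,0],[[0.1,0,0],0,0]]}}

```text
time: 21.93
ee_pos: [0.5068, 0.0099, 0.0579]
tcp_rot: [-107.9, 89.9, -7.1]
wrist_force: [-15.4, -0.9, 29.2]
opening: 0.0003
```

Both ends reach 0.058 under 20–29 N. Retreat and look.

{"method": "play_rows", "body": {"rows": [[[-1,0,0],0,0],[[-4,0,0],0,0],[[-8,-1,0],0,3],[[-11,-2,0],0,8.5],[[-13.5,-2,0],0,8.5],[[-13.5,-2,0],0,8.5],[[-13.5,-2,0],0,8.5],[[-13.5,-2,0],0,8.5],[[-13.5,-2,0],0,8.5]]}}

```text
time: 22.68
ee_pos: [0.5258, 0.0136, 0.1884]
tcp_rot: [79.9, 89.9, -179.3]
wrist_force: [-0.1, -0.3, -0.0]
opening: 0.0834
```

```bash
python3 -c "
from h import *
o,p,d=snap('wrist','w16');print(o['ee_pos'],o['wrist_force'],o['qd'])
cv2.imwrite('pics/w16c.png',cv2.resize(p[90:300,180:340],None,fx=3.5,fy=2.8,interpolation=cv2.INTER_CUBIC))
p,d=bot.camera('scene');cv2.imwrite('pics/s16.png',p)
"; python3 m13.py w16 .058
```

```text
[0.52578058 0.01363967 0.18840534] [-0.08834993 -0.25785488 -0.01074993] [-0.12276537 -0.23068147 -0.29510546  0.04693366 -0.03128956 -0.08398463]
rect ((546.1856079101562, 17.785621643066406), (108.79682922363281, 60.325923919677734), 10.91054916381836)
(-0.053, -0.04) [np.float64(0.0577), np.float64(0.0577), np.float64(0.0576)] 981
(-0.04, -0.025) [np.float64(0.0578), np.float64(0.0578), np.float64(0.0578)] 1034
(0.025, 0.04) [np.float64(0.0578), np.float64(0.0578), np.float64(0.0578)] 874
(0.04, 0.053) [np.float64(0.0578), np.float64(0.058), np.float64(0.0578)] 726
lip (-0.066, -0.06) 0.0577 643
lip (0.06, 0.066) 0.0577 480
```

View pics/w16c.png

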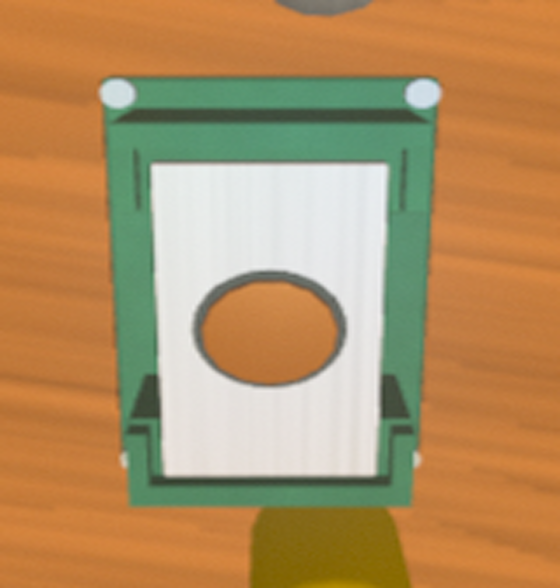

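View pics/s16.png

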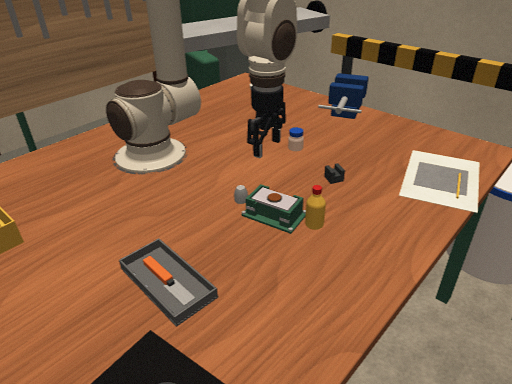

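```bash
python3 -c "
from workcell import bot
print(bot.job_done())"
```

```text
the job is handed in; nothing more can be done
None
```

The scraper is in the tool tray and the cover plate is fully home on the gearbox, glass up. I handed the job in just after 22.7 s on the clock.

- **Scraper:** I lifted it off the housing and released it a few millimetres above the tray floor. The wrist and scene pictures show it lying flat and clear of the walls.
- **Cover:** I gripped it at mid-length and laid it on the four pins, 0.4 mm from the seat centre by the camera. With closed fingers I then pressed only the bare metal, about 39 mm either side of the glass. The order was near end, far end, then near end again, with 21–29 N at the end of each press. I never pressed on the glass.
- **Last checks:** By depth the plate's top is level at 57.6–58.0 mm all over and the lips are at 57.7 mm, so it is flush to within measurement noise. The one larger reading, 0.2 mm high at the far end, is of that size too. The cover's outline centre was within 1 mm of the seat centre, at the same yaw. The wrist force was about zero with the arm clear.
- **Other objects:** The oil bottle, V-block, jar and chuck look unmoved in the last scene picture; I did not measure their positions again. No check failed or disagreed.

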